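Get the watch out from behind the bench clutter

TASK

The gold watch in its holder block is hemmed in at the back of the wooden organiser: first move the yellow cushion, the black loupe and the amber jar that stand around it into the steel tray at the side, standing upright, without shifting the watch. Then set the watch in its holder flat on the middle of the black rubber work plate while the three wait in the tray, and finally put each of the three back upright on the very seat of the organiser that it came from. Leave the screwdriver, the round tin and the brass ring alone.

Things in the scene. Friction and masses are not known exactly. Their poses are not given: they have to be found in the camera images.
- organiser: Fixed wooden tray 155 (x) by 220 (y) mm; floor top 5 mm, rear wall (inner face x = +75) 23 mm, side lips (y = +-107) 12 mm above the bench, front open. Three 46 mm green felt seats at (x, y) = (-21, 0), (25, 55), (25, -55) mm: cushion, loupe and jar start one on each, in any order; the watch holder at (39, 0). Origin: centre of underside; x to the rear wall, z up. Turned up to 0.3 rad.
- watch_holder: Loose aluminium block 60 (x) by 50 (y) by 22 (z) mm with a gold watch 40 mm across clamped on top, 31 mm high in all; 0.25 kg. Grip it on its 50 mm width (along y), once its neighbours are gone: it has 6 mm to the rear wall, about 10 mm to each neighbour. Origin: centre of underside, z up; its axes are nearly the organiser's.
- cushion: Loose pale yellow plastic casing cushion, a flared round spool 56 mm high: foot 40 mm across, straight waist 33 mm across from 10 to 50 mm above the foot, top 39 mm across. About 60 g. Origin: centre of its underside; z is its axis, up.
- loupe: Loose black plastic eye loupe standing on its wide eyecup, 58 mm high: foot 40 mm across, narrowing to a straight barrel 28 mm across from 22 mm above the foot to the top, with an aluminium lens ring. About 50 g. Origin: centre of its underside; z is its axis, up.
- jar: Loose round amber glass jar, 38 mm across and straight up to 50 mm, then a white cap 33 mm across up to 66 mm. About 90 g. Origin: centre of its underside; z is its axis, up.
- tray: Fixed shallow open steel tray 220 (x) by 100 (y) mm, rim 10 mm high, walls and floor 3 mm thick: cushion, loupe and jar wait here, upright, their centres inside the rim. It stands left or right of the organiser. Origin: centre of underside, on the bench; x along its length, z up.
- plate: Fixed square work plate of black rubber, 100 by 100 mm, 10 mm high, with a white dashed circle round its middle: the watch holder goes flat on its top, at its middle, any way round. It stands on the other side of the organiser from the tray. Origin: centre of underside, on the bench; z up.
- screwdriver: Bystander: loose small screwdriver 120 mm long, lying roughly across (along y) in front of the organiser towards the robot. Not to be moved.
- tin: Bystander: closed round steel tin 60 mm across, 16 mm high, loose on the bench beyond the organiser. Origin: centre of its underside. Not to be moved.
- bezel: Bystander: loose brass ring 52 mm across with a 40 mm hole, 10 mm high, on the bench beyond the organiser. Origin: centre of its underside. Not to be moved.

How it is judged:
By the outcome, as a careful person would: the job done as asked, in the order asked, and still so for the second after the job is handed in, with the robot touching nothing.
It also fails if it takes over 144 s, if anything falls off the work surface, if the arm or the gripper's body presses on something with over 40 N, if the wrist force passes 120 N, or if a joint passes its speed limit or range.

ROBOT

A 6-joint arm with a two-finger parallel gripper is mounted at the origin on the work surface. World frame = base frame: x ahead of the robot, y to its left, z up, the work surface at z = 0. Lengths are in m, angles in rad, forces in N, time in s.
With the tool pointing down it reaches from about 0.275 to 0.75 m from the base axis. Payload 10.2 kg.
Tool frame: the origin (TCP) lies midway between the tips of the shut fingers; the grasp point (between the pads) lies 19 mm behind it; z points along the fingers, y is the line along which they close (so a half turn about z gives the same grasp; the last joint's range is limited). The gripper opens to 88 mm and grips with 3 to 60 N. Pads are 18 mm wide; open, the fingers measure 123 mm over their backs; the gripper's body (75 mm by 187 mm) begins 45 mm behind the grasp point.
Start: joints at [0.93, 0.313, 1.498, -0, 1.331, -0.223], TCP at [0.213, 0.48, 0.239] pointing down, gripper open.
Joint ranges: [-2.94, 2.94], [-0.97, 2.17], [0.19, 2.56], [-1.23, 4.37], [0.02, 3.11], [-2.88, 2.88]. Speed limits (rad/s): [2.39, 2.39, 3.01, 3.14, 3.14, 3.14].

INTERFACE

Orientations are given as a unit quaternion [x, y, z, w].
In Python, from bench import * gives the robot as it stands.
- The arm moves only by the tool move_arm, never from a script. Its argument "targets" is text: rows parted by semicolons, each of 6 numbers parted by spaces: the shift along the tool's x, y, z in m, then the turn, a rotation vector about the tool's x, y, z in degrees. In form: tx ty tz wx wy wz; .... A call has 1 to 12 rows; each row is the pose to reach, as a shift and turn from the pose commanded when the call began, along the tool's axes at that moment; what a row does not reach only later rows make up. A row lasts 1/12 s, in which the tool goes at most 41.7 mm and 7.16 degrees, less where a joint would pass 70% of its speed; a pose out of reach is approached as far as the arm can. A call with a gripper value outside its range is refused whole. "hand" is the opening, from 0 (shut) to 1 (fully open), set as the call begins (left out, the last holds). The fingers move at their own pace and stop on an object; "grip_force" is the grip in N (left out, the last holds). Time passes only in rows, so rows that repeat a pose let the fingers close. It gives the time, the measured TCP pose, the force, the opening and the grip force at its end, in the units of the state.
- get_obs(): the state, without advancing time (a new reading comes with each control period).
- grab_frame(name): name is "scene" or "side" or "wrist"; returns a dict with "color" (400x640x3 uint8, red, green, blue), "K" (3x3 intrinsics, pixels), "R" (3x3) and "t" (3): a world point X has camera coordinates R X + t; the wrist camera has in their place "T_tool_cam" (4x4, takes a point from camera to tool coordinates, whose origin is the TCP and whose axes are the flange's). Camera axes: x right, y down, z forward; pixel columns grow to the right and rows downward; lengths in m; the calibration is good to about 2 mm. A picture is of the moment at which its call begins: read the wrist's pose just before it. There is no depth.
- hand_in(): hands the job in; it is judged then, once.
The state is a dict: "clock": time; "joint_pos": joint angles; "qd": joint speeds; "joint_torque": joint torques, N m; "eef_pos": TCP position; "eef_rot": TCP orientation; "ft_force": force on the tool from outside, world axes, zero at the start; "ft_torque": the same for the moment, N m; "grip_width": finger opening in m; "grasp_force": force on a finger pad.
Only numpy, scipy, OpenCV 4.12 (cv2) and the standard library are available. Lean on these libraries where they do the work, as an engineer would, in place of code of your own. Each camera call takes 0.05 s, during which the arm holds its last target. There are 200 camera calls.

## Working session

There is one attempt and no reset: what is moved stays moved. The work goes in short steps, Python scripts to look and compute and a tool call to move; the robot and the scene stay as the last step left them, time stands still between calls to the robot, and variables do not carry over. Pictures are saved under pics/ and viewed, at most 14 in all, crops included, and the job is handed in when it is done.

Besides the shell and the picture viewer there is one more tool, called after "Request:" in YAML: its name, and indented under it one key for each argument. move_arm: Moves the arm, as the interface text tells. Its arguments: {"type":"object","properties":{"targets":{"type":"string"},"hand":{"type":"number"},"grip_force":{"type":"number"}},"required":["targets"]}

```bash
ls; mkdir -p pics
python3 - <<'E'
from bench import *
import cv2,pickle
o=get_obs(); print({k:o[k] for k in('clock','joint_pos','eef_pos','eef_rot','grip_width')})
fr={}
for n in('scene','side','wrist'):
    f=grab_frame(n); fr[n]=f; cv2.imwrite(f'pics/{n}0.png',f['color'][:,:,::-1])
    if 'R' in f: print(n,-f['R'].T@f['t'])
    else: print(f['T_tool_cam'])
pickle.dump((o,fr),open('f0.pkl','wb'))
E
```

```text
pics
{'clock': 0.0, 'joint_pos': array([ 9.29613904e-01,  3.13456409e-01,  1.49840536e+00, -2.34258593e-05,
        1.33100165e+00, -2.23396024e-01]), 'eef_pos': array([0.21288155, 0.47964299, 0.23816973]), 'eef_rot': array([ 2.07374517e-01,  9.78261420e-01, -5.81700302e-04, -2.55864889e-04]), 'grip_width': 0.08836999356464581}
scene [1.25202096 0.27359428 0.66484407]
side [0.47480295 0.83992538 0.52416687]
[[ 9.90461829e-04 -9.66540343e-01 -2.56512739e-01  6.58104182e-02]
 [ 9.99998376e-01  1.34347888e-03 -1.20097863e-03 -9.05510722e-04]
 [ 1.50541375e-03 -2.56511133e-01  9.66540104e-01 -1.45909911e-01]
 [ 0.00000000e+00  0.00000000e+00  0.00000000e+00  1.00000000e+00]]
```

View pics/scene0.png

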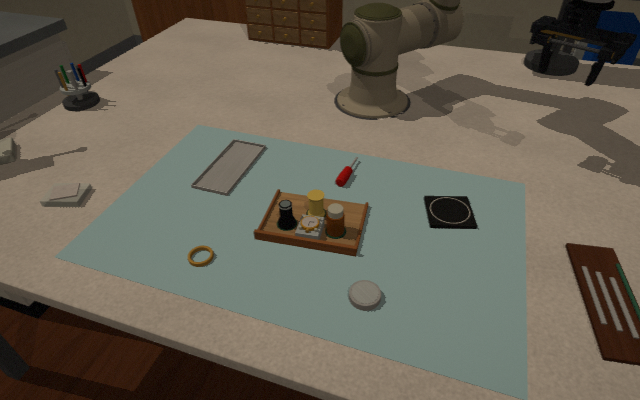

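View pics/side0.png

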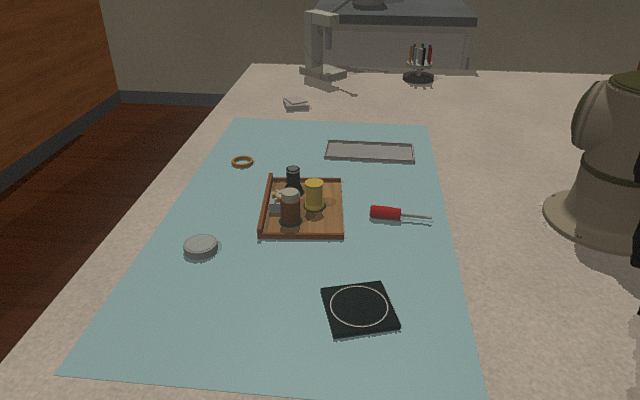

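The scene view has the robot at the top and image right = +y. The tray is at (230,166) and the plate at (450,211). The organiser is at (313,221), with the loupe at (286,214), the cushion at (316,203) and the jar at (335,221). The ring is at (201,256), the tin at (365,294) and the screwdriver at (347,173). The side view agrees. Next, rough ray casts.

```bash
cat > h.py <<'E'
import numpy as np, cv2, pickle
from scipy.spatial.transform import Rotation as Ro
def cam(f,o=None):
    if 'R' in f: R=np.array(f['R']);return R.T,-R.T@np.array(f['t'])
    T=np.array(f['T_tool_cam']);Q=Ro.from_quat(o['eef_rot']).as_matrix()
    return Q@T[:3,:3],Q@T[:3,3]+o['eef_pos']
def cast(f,px,z,o=None):
    W,c=cam(f,o);px=np.atleast_2d(px).astype(float)
    d=np.c_[px,np.ones(len(px))]@np.linalg.inv(f['K']).T@W.T
    return (c+d*((z-c[2])/d[:,2])[:,None])
def proj(f,X,o=None):
    W,c=cam(f,o);p=(np.atleast_2d(X)-c)@W@np.array(f['K']).T
    return p[:,:2]/p[:,2:]
E
python3 - <<'E'
from h import *
np.set_printoptions(precision=3,suppress=True)
o,fr=pickle.load(open('f0.pkl','rb'));s=fr['scene'];d=fr['side']
for n,f,p,z in [('tray',s,[[193,185],[224,192],[267,145],[235,140]],.01),('trayS',d,[[325,158],[329,142],[413,146],[414,161]],.01),
 ('plate',s,[[425,197],[471,196],[476,226],[428,226]],.01),('plateS',d,[[321,291],[381,282],[399,325],[336,336]],.01),
 ('org rear corners',s,[[257,233],[361,244]],.023),('orgS rear',d,[[267,176],[260,230]],.023),('org front',s,[[278,193],[369,203]],.012),
 ('loupe top',s,[[286,203]],.063),('loupeS',d,[[293,169]],.063),('cush',s,[[316,195]],.061),('cushS',d,[[314,183]],.061),('jar',s,[[336,209]],.071),('jarS',d,[[290,193]],.071),
 ('tin',s,[[365,291]],.016),('ring',s,[[201,255]],.01),('scr',s,[[339,184],[357,159]],.01),('scrS',d,[[371,211],[431,217]],.01)]:
    print(n,cast(f,p,z)[:,:2].tolist().__str__() if 0 else cast(f,p,z)[:,:2].round(3).tolist())
E
```

```text
tray [[0.577, -0.305], [0.577, -0.219], [0.359, -0.206], [0.364, -0.302]]
trayS [[0.571, -0.197], [0.57, -0.291], [0.355, -0.29], [0.358, -0.205]]
plate [[0.446, 0.238], [0.409, 0.339], [0.509, 0.357], [0.541, 0.26]]
plateS [[0.532, 0.273], [0.438, 0.241], [0.412, 0.332], [0.501, 0.363]]
org rear corners [[0.689, -0.076], [0.651, 0.139]]
orgS rear [[0.687, -0.068], [0.658, 0.137]]
org front [[0.542, -0.093], [0.51, 0.12]]
loupe top [[0.623, -0.035]]
loupeS [[0.622, -0.032]]
cush [[0.576, 0.016]]
cushS [[0.573, 0.019]]
jar [[0.617, 0.075]]
jarS [[0.611, 0.08]]
tin [[0.757, 0.176]]
ring [[0.772, -0.164]]
scr [[0.462, 0.033], [0.347, 0.046]]
scrS [[0.457, 0.03], [0.34, 0.039]]
```

```bash
cat >> h.py <<'E'
def plan(o,xyz,psi):
    """shift and turn (tool axes) from measured pose to tool-down pose whose y axis lies at angle psi (deg)"""
    Q=Ro.from_quat(o['eef_rot']); p=np.radians(psi)
    y=np.array([np.cos(p),np.sin(p),0]); z=np.array([0,0,-1.]); T=Ro.from_matrix(np.c_[np.cross(y,z),y,z])
    s=Q.inv().apply(np.array(xyz)-o['eef_pos']); w=(Q.inv()*T).as_rotvec(degrees=True)
    print('shift',s.round(4),'turn',w.round(2),'rows',max(np.linalg.norm(s)/.0417,np.linalg.norm(w)/7.16).round(1))
E
python3 -c "
from h import *;from bench import *
o=get_obs();plan(o,[.52,.02,.35],99)"
```

```text
shift [-0.4672 -0.2956 -0.1115] turn [-5.000e-02 -3.000e-02 -3.294e+01] rows 13.5
```

Request:
move_arm:
  targets: "-0.2 -0.13 -0.1115 0 0 -15; -0.4672 -0.2956 -0.1115 0 0 -33; -0.4672 -0.2956 -0.1115 0 0 -33; -0.4672 -0.2956 -0.1115 0 0 -33; -0.4672 -0.2956 -0.1115 0 0 -33; -0.4672 -0.2956 -0.1115 0 0 -33; -0.4672 -0.2956 -0.1115 0 0 -33; -0.4672 -0.2956 -0.1115 0 0 -33; -0.4672 -0.2956 -0.1115 0 0 -33; -0.4672 -0.2956 -0.1115 0 0 -33; -0.4672 -0.2956 -0.1115 0 0 -33; -0.4672 -0.2956 -0.1115 0 0 -33"

```text
clock: 1.15
eef_pos: [0.4713, 0.0923, 0.3342]
eef_rot: [-0.079, 0.997, 0.0, -0.0]
ft_force: [0.8, 0.6, -0.4]
grip_width: 0.0882
grasp_force: 0.0
```

Run:
```python
from h import *;from bench import *
o=get_obs();f=grab_frame('wrist');pickle.dump((o,f),open('w1.pkl','wb'));cv2.imwrite('pics/w1.png',f['color'][:,:,::-1])
print(o['clock'],o['eef_pos'],abs(o['qd']).max(),f['K'][0,0]);plan(o,[.52,.02,.35],99)
```

```text
1.15 [0.47131126 0.09233202 0.33423483] 0.8774891533426232 286.03931489491197
shift [-0.0367 -0.0791 -0.0158] turn [ 0.01 -0.    0.05] rows 2.1
```

View pics/w1.png

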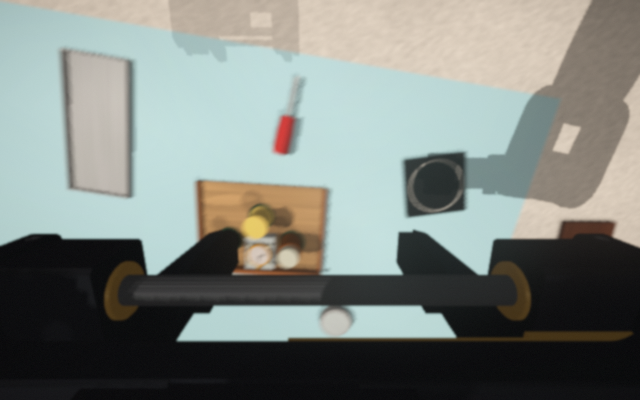

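The wrist view has the robot side at the top. It is blurred because the arm is still moving, and the organiser at (262,228) is partly behind the gripper. I'll move further forward to clear the view.

Request:
move_arm:
  targets: "-0.1187 -0.0807 -0.0158 0 0 0; -0.1187 -0.0807 -0.0158 0 0 0; -0.1187 -0.0807 -0.0158 0 0 0; -0.1187 -0.0807 -0.0158 0 0 0; -0.1187 -0.0807 -0.0158 0 0 0; -0.1187 -0.0807 -0.0158 0 0 0; -0.1187 -0.0807 -0.0158 0 0 0"

```text
clock: 1.78
eef_pos: [0.6, 0.0339, 0.3496]
eef_rot: [-0.079, 0.997, 0.0, -0.0]
ft_force: [-1.5, 0.6, -0.2]
grip_width: 0.088
grasp_force: 0.0
```

Run:
```python
from h import *;from bench import *
o=get_obs();f=grab_frame('wrist');pickle.dump((o,f),open('w2.pkl','wb'));c=f['color'][:,:,::-1]
print(o['clock'],o['eef_pos'],o['eef_rot'],abs(o['qd']).max())
cv2.imwrite('pics/w2.png',cv2.resize(c[0:280],None,fx=1.25,fy=1.25))
```

```text
1.7833 [0.60001601 0.03386588 0.34958736] [-7.92213491e-02  9.96857007e-01  1.21560011e-04 -2.66196145e-04] 0.02090476956170663
```

View pics/w2.png

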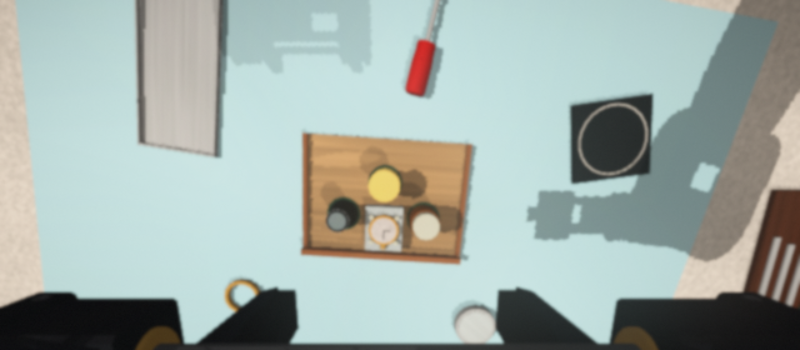

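The view is clear. In the enlarged picture the organiser corners are at (305,132), (472,146), (461,262) and (303,251). The cushion is at (384,185), the loupe at (340,215), the jar at (426,224) and the watch at (384,230). Next I measure with contours.

```bash
cat > m.py <<'E'
from h import *
np.set_printoptions(precision=4,suppress=True)
o,f=pickle.load(open('w2.pkl','rb'));c=f['color'];hsv=cv2.cvtColor(c,cv2.COLOR_RGB2HSV)
fr=pickle.load(open('f0.pkl','rb'))[1];s=fr['scene'];d=fr['side']
def big(m):
    C=cv2.findContours(m.astype(np.uint8),cv2.RETR_EXTERNAL,cv2.CHAIN_APPROX_NONE)[0];return max(C,key=cv2.contourArea)
def blob(name,img,lo,hi,box,z):
    h=cv2.cvtColor(img['color'],cv2.COLOR_RGB2HSV);m=cv2.inRange(h,np.array(lo),np.array(hi));k=np.zeros_like(m)
    x0,y0,x1,y1=box;k[y0:y1,x0:x1]=1;C=big(m*k)
    (e,r)=cv2.minEnclosingCircle(C);rr=cv2.minAreaRect(C);P=cv2.boxPoints(rr)
    oo=o if 'R' not in img else None
    print(name,'circ',np.round(e,1),round(r,1),'->',cast(img,[e],z,oo)[0,:2],'\n   rect',cast(img,[rr[0]],z,oo)[0,:2],'corners',cast(img,P,z,oo)[:,:2].tolist().__repr__() if 0 else cast(img,P,z,oo)[:,:2].round(3).tolist())
blob('plate',f,(0,0,0),(180,255,60),(445,60,530,155),.01)
blob('cush',f,(20,90,120),(35,255,255),(285,120,330,170),.061)
blob('jar cap',f,(0,0,140),(40,80,255),(325,160,365,200),.071)
print('org',[cast(f,np.array([p])/1.25,z,o)[0,:2].round(3).tolist() for p,z in(((305,132),.012),((472,146),.012),((461,262),.023),((303,251),.023))])
print('plate hand',cast(f,np.array([[571,104],[652,95],[651,174],[572,183]])/1.25,.01,o)[:,:2].round(3).tolist())
print('tray near',cast(f,np.array([[138,142],[219,157]])/1.25,.01,o)[:,:2].round(3).tolist())
print('loupe',cast(f,np.array([[338,220]])/1.25,.063,o)[:,:2],'watch',cast(f,np.array([[384,230]])/1.25,.036,o)[:,:2])
print('holder corners',cast(f,np.array([[365,206],[405,208],[403,251],[363,249]])/1.25,.027,o)[:,:2].round(3).tolist())
print('scr',cast(f,np.array([[415,95]])/1.25,.01,o)[0,:2])
E
python3 m.py
```

```text
plate circ [491.2 111.8] 26.7 -> [0.4703 0.2981] 
   rect [0.4696 0.2962] corners [[0.498, 0.251], [0.423, 0.267], [0.442, 0.34], [0.519, 0.327]]
cush circ [306.5 147. ] 14.5 -> [0.5696 0.0119] 
   rect [0.5702 0.0127] corners [[0.554, -0.009], [0.548, 0.029], [0.587, 0.035], [0.593, -0.004]]
jar cap circ [340.8 180.7] 11.4 -> [0.6102 0.0707] 
   rect [0.6107 0.0704] corners [[0.614, 0.047], [0.588, 0.066], [0.607, 0.093], [0.634, 0.075]]
org [[0.525, -0.098], [0.507, 0.117], [0.661, 0.133], [0.68, -0.084]]
plate hand [[0.437, 0.231], [0.411, 0.329], [0.504, 0.36], [0.533, 0.26]]
tray near [[0.571, -0.312], [0.574, -0.208]]
loupe [[ 0.6215 -0.0361]] watch [[0.6305 0.0213]]
holder corners [[0.605, -0.008], [0.599, 0.044], [0.657, 0.051], [0.663, -0.003]]
scr [0.4583 0.0338]
```

Run:
```python
from h import *;from bench import *
o=get_obs();plan(o,[.572,.0157,.12],95)
```

```text
shift [ 0.0304 -0.0137  0.23  ] turn [0.01 0.   4.1 ] rows 5.6
```

Request:
move_arm:
  targets: "0.0304 -0.0137 0.04 0 0 4.1; 0.0304 -0.0137 0.08 0 0 4.1; 0.0304 -0.0137 0.12 0 0 4.1; 0.0304 -0.0137 0.16 0 0 4.1; 0.0304 -0.0137 0.2 0 0 4.1; 0.0304 -0.0137 0.23 0 0 4.1; 0.0304 -0.0137 0.23 0 0 4.1; 0.0304 -0.0137 0.23 0 0 4.1; 0.0304 -0.0137 0.23 0 0 4.1"

```text
clock: 2.58
eef_pos: [0.5737, 0.0152, 0.1224]
eef_rot: [-0.044, 0.999, -0.0, 0.002]
ft_force: [0.0, 0.3, 0.1]
grip_width: 0.0883
grasp_force: 0.0
```

Run:
```python
from h import *;from bench import *
o=get_obs();print(o['eef_pos'],o['clock']);plan(o,[.572,.0157,.019],95)
f=grab_frame('side');c=f['color'][130:260,220:460,::-1]
w=grab_frame('wrist')['color'][:,:,::-1]
cv2.imwrite('pics/a.png',np.vstack([cv2.resize(c,(480,260)),cv2.resize(w,(480,300))]))
```

```text
[0.57367598 0.01518358 0.12244276] 2.5833
shift [0.002  0.0008 0.1034] turn [-0.06  0.22 -0.  ] rows 2.5
```

View pics/a.png

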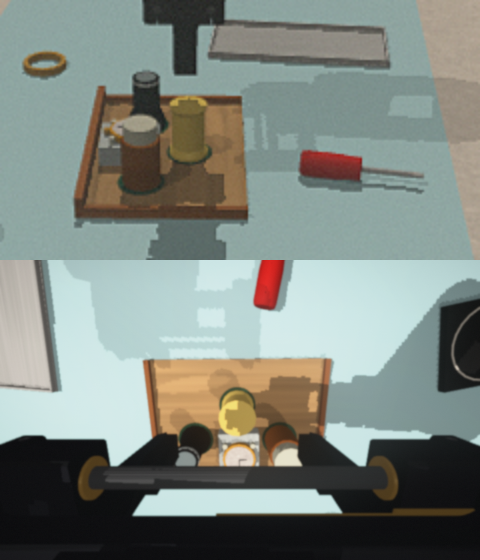

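The side picture shows the fingers over the cushion with the loupe and jar clear. In the wrist picture the cushion (237,412) lies on the finger centreline (240). Descending.

Request:
move_arm:
  targets: "0.002 0 0.035 0 0 0; 0.002 0 0.07 0 0 0; 0.002 0 0.095 0 0 0; 0.002 0 0.1034 0 0 0; 0.002 0 0.1034 0 0 0; 0.002 0 0.1034 0 0 0; 0.002 0 0.1034 0 0 0"

```text
clock: 3.27
eef_pos: [0.5721, 0.0146, 0.0186]
eef_rot: [-0.043, 0.999, -0.0, 0.002]
ft_force: [0.3, -0.0, 0.9]
grip_width: 0.088
grasp_force: 0.0
```

Request:
move_arm:
  targets: "0 0 0 0 0 0; 0 0 0 0 0 0; 0 0 0 0 0 0; 0 0 0 0 0 0; 0 0 0 0 0 0; 0 0 0 0 0 0; 0 0 0 0 0 0; 0 0 0 0 0 0"
  hand: 0.2
  grip_force: 15

```text
clock: 3.93
eef_pos: [0.5708, 0.0148, 0.0162]
eef_rot: [-0.043, 0.999, 0.0, -0.0]
ft_force: [0.1, -0.2, 0.4]
grip_width: 0.0368
grasp_force: 2.9
```

Request:
move_arm:
  targets: "0 0 0 0 0 0; 0 0 0 0 0 0; 0 0 0 0 0 0; 0 0 0 0 0 0"

```text
clock: 4.27
eef_pos: [0.5708, 0.0148, 0.0163]
eef_rot: [-0.043, 0.999, -0.0, 0.0]
ft_force: [-0.9, -1.2, -0.4]
grip_width: 0.0359
grasp_force: 15.0
```

Request:
move_arm:
  targets: "0 0 -0.03 0 0 0; 0 0 -0.07 0 0 0; 0 0 -0.1 0 0 0; 0 0 -0.1 0 0 0; 0 0 -0.1 0 0 0"

```text
clock: 4.68
eef_pos: [0.5713, 0.0148, 0.1175]
eef_rot: [-0.043, 0.999, -0.0, 0.001]
ft_force: [-0.6, -0.8, -0.9]
grip_width: 0.0355
grasp_force: 15.0
```

Run:
```python
from h import *;from bench import *
o=get_obs();print(o['eef_pos'],o['clock'],o['grip_width'],o['grasp_force']);plan(o,[.40,-.255,.115],90)
f=grab_frame('side');pickle.dump(f,open('s1.pkl','wb'));c=f['color'][100:270,220:460,::-1]
cv2.imwrite('pics/b.png',cv2.resize(c,None,fx=3,fy=3))
```

```text
[0.57130786 0.0148095  0.11746136] 4.6833 0.0354643169110801 15.00066523380724
shift [ 0.194  -0.254   0.0021] turn [-0.03  0.16  4.96] rows 7.7
```

View pics/b.png

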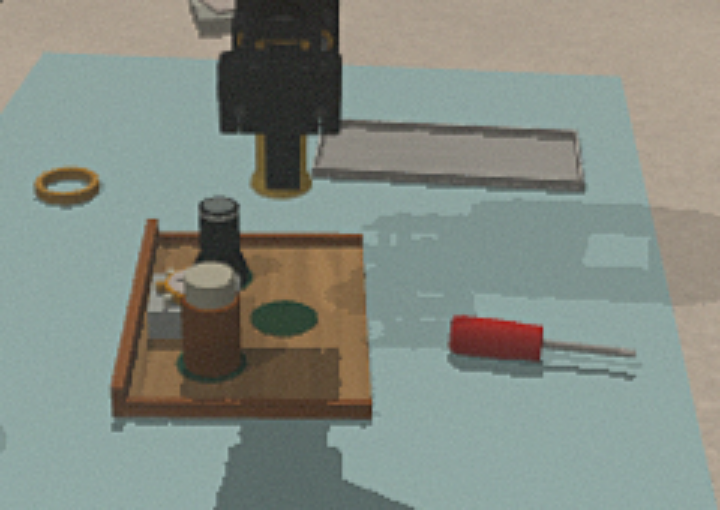

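The cushion hangs straight in the fingers, and its seat is visible at (284,319) in the crop. Carrying it to the tray and placing it.

Request:
move_arm:
  targets: "0.194 -0.254 0.002 0 0 5; 0.194 -0.254 0.002 0 0 5; 0.194 -0.254 0.002 0 0 5; 0.194 -0.254 0.002 0 0 5; 0.194 -0.254 0.002 0 0 5; 0.194 -0.254 0.002 0 0 5; 0.194 -0.254 0.002 0 0 5; 0.194 -0.254 0.002 0 0 5; 0.194 -0.254 0.002 0 0 5; 0.194 -0.254 0.002 0 0 5; 0.194 -0.254 0.002 0 0 5; 0.194 -0.254 0.002 0 0 5"

```text
clock: 5.73
eef_pos: [0.3998, -0.2538, 0.1136]
eef_rot: [-0.0, 1.0, 0.001, -0.0]
ft_force: [0.8, 0.1, -1.0]
grip_width: 0.0357
grasp_force: 15.0
```

Run:
```python
from h import *;from bench import *
o=get_obs();print(o['eef_pos'],o['clock'],abs(o['qd']).max());plan(o,[.40,-.255,.0155],90)
f=pickle.load(open('s1.pkl','rb'))
print('cush seat',cast(f,[[314.7,206.3]],.005))
w=grab_frame('wrist');pickle.dump((o,w),open('w3.pkl','wb'))
cv2.imwrite('pics/c.png',w['color'][:,:,::-1])
```

```text
[ 0.39977757 -0.25380868  0.11361844] 5.7333 0.0052323241270665725
shift [-0.0003 -0.0013  0.0981] turn [ 0.07 -0.05  0.05] rows 2.4
cush seat [[0.57166925 0.01651391 0.005     ]]
```

View pics/c.png

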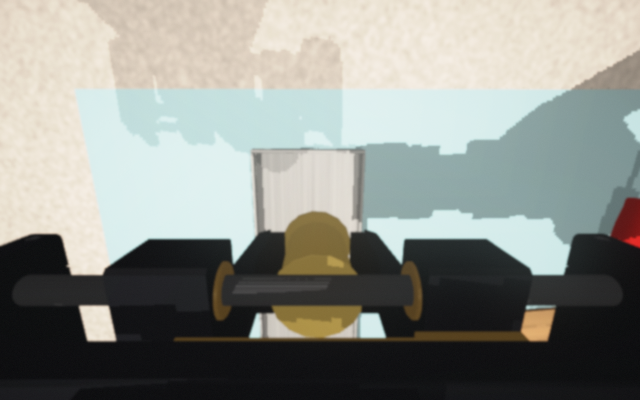

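Run:
```python
from h import *
o,w=pickle.load(open('w3.pkl','rb'));print(cast(w,[[253,150],[364,150],[259,228],[359,228]],.01,o))
```

```text
[[ 0.35513472 -0.31006412  0.01      ]
 [ 0.35496082 -0.21430379  0.01      ]
 [ 0.42657509 -0.30845701  0.01      ]
 [ 0.42640334 -0.21581685  0.01      ]]
```

The tray's near corners are at (253,150) and (364,150), which puts its centreline at y ≈ -0.258. The cushion hangs over it at (318,290). Placing it.

Request:
move_arm:
  targets: "0 -0.004 0.03 0 0 0; 0 -0.004 0.06 0 0 0; 0 -0.004 0.08 0 0 0; 0 -0.004 0.09 0 0 0; 0 -0.004 0.095 0 0 0; 0 -0.004 0.0975 0 0 0; 0 -0.004 0.0975 0 0 0; 0 -0.004 0.0975 0 0 0; 0 -0.004 0.0975 0 0 0"

```text
clock: 6.53
eef_pos: [0.3999, -0.2593, 0.0177]
eef_rot: [0.0, 1.0, -0.001, 0.001]
ft_force: [-0.5, -0.1, -0.8]
grip_width: 0.0356
grasp_force: 15.0
```

Request:
move_arm:
  targets: "0 0 0 0 0 0; 0 0 0.0015 0 0 0; 0 0 0.002 0 0 0; 0 0 0.002 0 0 0; 0 0 0.002 0 0 0"

```text
clock: 6.95
eef_pos: [0.3995, -0.259, 0.0148]
eef_rot: [0.0, 1.0, 0.0, -0.0]
ft_force: [0.3, 0.2, -0.8]
grip_width: 0.0355
grasp_force: 15.0
```

Release, rise, and go over to the loupe.

Request:
move_arm:
  targets: "0 0 0 0 0 0; 0 0 0 0 0 0; 0 0 0 0 0 0; 0 0 0 0 0 0; 0 0 0 0 0 0; 0 0 0 0 0 0; 0 0 -0.03 0 0 0; 0 0 -0.07 0 0 0; 0 0 -0.105 0 0 0; 0 0 -0.105 0 0 0; 0 0 -0.105 0 0 0"
  hand: 1

```text
clock: 7.87
eef_pos: [0.4, -0.2595, 0.1211]
eef_rot: [0.0, 1.0, -0.001, 0.001]
ft_force: [-0.6, 0.0, 0.1]
grip_width: 0.0883
grasp_force: 0.0
```

Run:
```python
from h import *;from bench import *
o=get_obs();print(o['eef_pos'],o['clock'],o['grip_width'],o['joint_pos']);plan(o,[.6227,-.0351,.12],5);plan(o,[.6227,-.0351,.12],185)
```

```text
[ 0.39998587 -0.25950069  0.12110444] 7.8667 0.08830188912326095 [-8.21912060e-01  3.41012056e-01  1.79536611e+00 -2.17545804e-05
  1.00156628e+00 -2.39211251e+00]
shift [-0.2226  0.2245  0.0011] turn [-2.000e-02  2.300e-01  8.497e+01] rows 11.9
shift [-0.2226  0.2245  0.0011] turn [-2.300e-01 -2.000e-02 -9.503e+01] rows 13.3
```

Request:
move_arm:
  targets: "-0.2226 0.2245 0 0 0 85; -0.2226 0.2245 0 0 0 85; -0.2226 0.2245 0 0 0 85; -0.2226 0.2245 0 0 0 85; -0.2226 0.2245 0 0 0 85; -0.2226 0.2245 0 0 0 85; -0.2226 0.2245 0 0 0 85; -0.2226 0.2245 0 0 0 85; -0.2226 0.2245 0 0 0 85; -0.2226 0.2245 0 0 0 85; -0.2226 0.2245 0 0 0 85; -0.2226 0.2245 0 0 0 85"

```text
clock: 8.87
eef_pos: [0.6216, -0.0341, 0.1174]
eef_rot: [0.649, 0.76, -0.001, -0.002]
ft_force: [0.3, -0.8, 0.6]
grip_width: 0.088
grasp_force: 0.0
```

Request:
move_arm:
  targets: "0 0 0 0 0 0; 0 0 0 0 0 0; 0 0 0 0 0 0"

```text
clock: 9.12
eef_pos: [0.6219, -0.0347, 0.1188]
eef_rot: [0.646, 0.763, -0.0, -0.001]
ft_force: [0.2, -0.6, -0.7]
grip_width: 0.088
grasp_force: 0.0
```

Run:
```python
from h import *;from bench import *
o=get_obs();print(o['eef_pos'],o['clock'],o['joint_pos']);plan(o,[.6227,-.0351,.033],5)
f=grab_frame('scene')['color'];s=grab_frame('side')['color']
cv2.imwrite('pics/d.png',np.vstack([cv2.resize(f[130:280,170:410,::-1],(480,300)),cv2.resize(s[100:250,220:460,::-1],(480,300))]))
```

```text
[ 0.62190718 -0.03466404  0.11884053] 9.1167 [-2.43482884e-01  6.33973171e-01  1.32966661e+00 -4.18280520e-05
  1.17937481e+00 -4.09630828e-01]
shift [-0.0006  0.0008  0.0858] turn [-0.08 -0.03  4.52] rows 2.1
```

View pics/d.png

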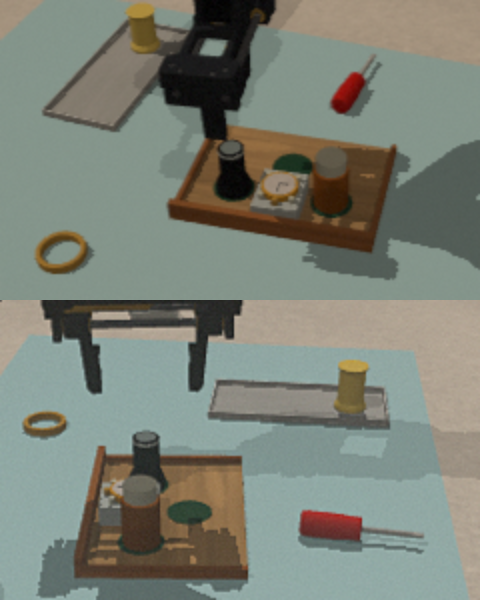

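The cushion stands upright in the tray, and the open fingers straddle the loupe at (146,445) in the lower image. Descending on it.

Request:
move_arm:
  targets: "-0.0006 0.001 0 0 0 4.5; -0.0006 0.001 0.03 0 0 4.5; -0.0006 0.001 0.055 0 0 4.5; -0.0006 0.001 0.075 0 0 4.5; -0.0006 0.001 0.0858 0 0 4.5; -0.0006 0.001 0.0858 0 0 4.5; -0.0006 0.001 0.0858 0 0 4.5; -0.0006 0.001 0.0858 0 0 4.5"

```text
clock: 9.88
eef_pos: [0.6241, -0.0353, 0.0355]
eef_rot: [0.677, 0.736, 0.001, 0.001]
ft_force: [0.3, 0.2, 0.2]
grip_width: 0.0879
grasp_force: 0.0
```

Request:
move_arm:
  targets: "0 0 0 0 0 0; 0 0 0 0 0 0; 0 0 0 0 0 0; 0 0 0 0 0 0; 0 0 0 0 0 0; 0 0 0 0 0 0; 0 0 0 0 0 0; 0 0 0 0 0 0; 0 0 0 0 0 0; 0 0 0 0 0 0; 0 0 0 0 0 0; 0 0 0 0 0 0"
  hand: 0.15

```text
clock: 10.88
eef_pos: [0.6233, -0.0351, 0.034]
eef_rot: [0.677, 0.736, 0.0, 0.0]
ft_force: [-0.5, -0.2, -0.6]
grip_width: 0.0268
grasp_force: 15.0
```

Request:
move_arm:
  targets: "0 0 -0.02 0 0 0; 0 0 -0.055 0 0 0; 0 0 -0.09 0 0 0; 0 0 -0.09 0 0 0; 0 0 -0.09 0 0 0; 0 0 -0.09 0 0 0"

```text
clock: 11.38
eef_pos: [0.6228, -0.035, 0.123]
eef_rot: [0.677, 0.736, -0.0, -0.001]
ft_force: [-1.1, -0.3, -0.3]
grip_width: 0.027
grasp_force: 15.0
```

Run:
```python
from h import *;from bench import *
o=get_obs();print(o['eef_pos'],o['clock'],o['grip_width'],o['grasp_force']);plan(o,[.465,-.258,.125],90)
```

```text
[ 0.62278855 -0.03495381  0.12298898] 11.3833 0.027025990978332123 14.999959906563163
shift [-0.209  -0.176  -0.0018] turn [-5.000e-02 -8.000e-02 -8.518e+01] rows 11.9
```

Request:
move_arm:
  targets: "-0.209 -0.176 -0.002 0 0 -85.2; -0.209 -0.176 -0.002 0 0 -85.2; -0.209 -0.176 -0.002 0 0 -85.2; -0.209 -0.176 -0.002 0 0 -85.2; -0.209 -0.176 -0.002 0 0 -85.2; -0.209 -0.176 -0.002 0 0 -85.2; -0.209 -0.176 -0.002 0 0 -85.2; -0.209 -0.176 -0.002 0 0 -85.2; -0.209 -0.176 -0.002 0 0 -85.2; -0.209 -0.176 -0.002 0 0 -85.2; -0.209 -0.176 -0.002 0 0 -85.2; -0.209 -0.176 -0.002 0 0 -85.2"

```text
clock: 12.38
eef_pos: [0.4648, -0.2577, 0.1243]
eef_rot: [0.024, 1.0, 0.001, -0.001]
ft_force: [0.2, -1.1, -0.6]
grip_width: 0.0266
grasp_force: 15.0
```

Request:
move_arm:
  targets: "0 0 0 0 0 -2; 0 0 0 0 0 -4; 0 0 0 0 0 -4.5; 0 0 0 0 0 -4.5"

```text
clock: 12.72
eef_pos: [0.465, -0.2578, 0.1248]
eef_rot: [-0.012, 1.0, 0.001, -0.001]
ft_force: [-0.0, -0.5, -1.3]
grip_width: 0.0265
grasp_force: 15.0
```

Run:
```python
from h import *;from bench import *
o=get_obs();print(o['eef_pos'],o['clock'],o['grip_width']);plan(o,[.465,-.258,.034-.002+.001],90)
```

```text
[ 0.46501818 -0.25775499  0.12477407] 12.7167 0.026523010550889233
shift [-0.0001 -0.0004  0.0918] turn [ 0.09 -0.1   1.38] rows 2.2
```

Request:
move_arm:
  targets: "0 0 0.03 0 0 1.4; 0 0 0.055 0 0 1.4; 0 0 0.075 0 0 1.4; 0 0 0.085 0 0 1.4; 0 0 0.09 0 0 1.4; 0 0 0.0922 0 0 1.4; 0 0 0.0922 0 0 1.4; 0 0 0.0922 0 0 1.4; 0 0 0.0922 0 0 1.4; 0 0 0.0922 0 0 1.4"

```text
clock: 13.55
eef_pos: [0.4658, -0.2584, 0.0345]
eef_rot: [-0.0, 1.0, -0.0, 0.001]
ft_force: [1.0, -0.0, -0.2]
grip_width: 0.0268
grasp_force: 15.0
```

Request:
move_arm:
  targets: "0 0 0 0 0 0; 0 0 0 0 0 0; 0 0 0 0 0 0; 0 0 0 0 0 0; 0 0 0 0 0 0; 0 0 0 0 0 0; 0 0 -0.03 0 0 0; 0 0 -0.07 0 0 0; 0 0 -0.09 0 0 0; 0 0 -0.09 0 0 0; 0 0 -0.09 0 0 0"
  hand: 1

```text
clock: 14.47
eef_pos: [0.4657, -0.2583, 0.1243]
eef_rot: [-0.0, 1.0, -0.001, 0.001]
ft_force: [0.1, 0.2, -0.5]
grip_width: 0.0878
grasp_force: 0.0
```

Run:
```python
from h import *;from bench import *
o=get_obs();print(o['eef_pos'],o['clock'],o['grip_width']);plan(o,[.6131,.0745,.125],5)
```

```text
[ 0.46568403 -0.25826514  0.12430103] 14.4667 0.08784619691526316
shift [-0.1475  0.3327 -0.0009] turn [ 0.    0.11 85.01] rows 11.9
```

Request:
move_arm:
  targets: "-0.1475 0.3327 0 0 0 85; -0.1475 0.3327 0 0 0 85; -0.1475 0.3327 0 0 0 85; -0.1475 0.3327 0 0 0 85; -0.1475 0.3327 0 0 0 85; -0.1475 0.3327 0 0 0 85; -0.1475 0.3327 0 0 0 85; -0.1475 0.3327 0 0 0 85; -0.1475 0.3327 0 0 0 85; -0.1475 0.3327 0 0 0 85; -0.1475 0.3327 0 0 0 85; -0.1475 0.3327 0 0 0 85"

```text
clock: 15.47
eef_pos: [0.6123, 0.0762, 0.1213]
eef_rot: [0.646, 0.763, -0.001, -0.001]
ft_force: [-1.1, 0.6, -0.1]
grip_width: 0.0879
grasp_force: 0.0
```

Request:
move_arm:
  targets: "0 0 0 0 0 2; 0 0 0 0 0 2; 0 0 0 0 0 2"

```text
clock: 15.72
eef_pos: [0.6124, 0.0746, 0.1223]
eef_rot: [0.657, 0.754, -0.001, -0.001]
ft_force: [-1.3, -0.0, 0.3]
grip_width: 0.0881
grasp_force: 0.0
```

Run:
```python
from h import *;from bench import *
o=get_obs();print(o['eef_pos'],o['clock']);plan(o,[.6131,.0745,.030],5)
f=grab_frame('scene')['color'];s=grab_frame('side')['color']
cv2.imwrite('pics/e.png',np.vstack([cv2.resize(f[130:280,170:410,::-1],(480,300)),cv2.resize(s[100:250,220:460,::-1],(480,300))]))
```

```text
[0.61239502 0.07459139 0.12225693] 15.7167
shift [-0.0002  0.0009  0.0923] turn [-0.14 -0.02  2.82] rows 2.2
```

View pics/e.png

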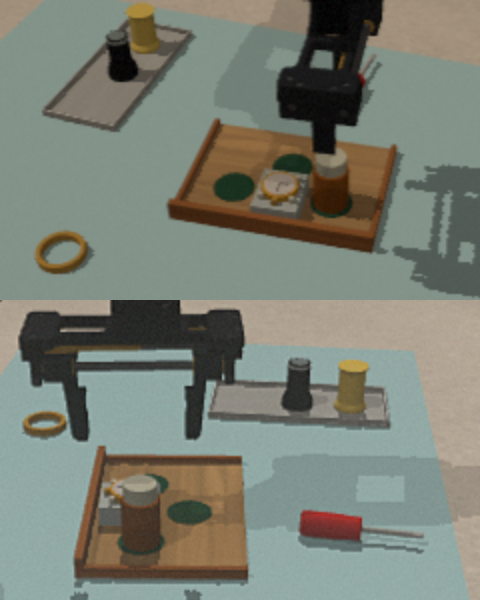

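The loupe and cushion stand upright in the tray, at (122,60) and (143,30) in the upper crop. The fingers straddle the jar. Descending.

Request:
move_arm:
  targets: "0 0.0009 0.02 0 0 2.8; 0 0.0009 0.05 0 0 2.8; 0 0.0009 0.075 0 0 2.8; 0 0.0009 0.088 0 0 2.8; 0 0.0009 0.0915 0 0 2.8; 0 0.0009 0.0915 0 0 2.8; 0 0.0009 0.0915 0 0 2.8; 0 0.0009 0.0915 0 0 2.8"

```text
clock: 16.48
eef_pos: [0.6147, 0.0747, 0.0339]
eef_rot: [0.676, 0.737, 0.001, 0.001]
ft_force: [0.2, 0.4, -0.7]
grip_width: 0.088
grasp_force: 0.0
```

Request:
move_arm:
  targets: "0 0 0 0 0 0; 0 0 0 0 0 0; 0 0 0 0 0 0; 0 0 0 0 0 0; 0 0 0 0 0 0; 0 0 0 0 0 0; 0 0 0 0 0 0; 0 0 0 0 0 0; 0 0 0 0 0 0; 0 0 0 0 0 0; 0 0 0 0 0 0; 0 0 0 0 0 0"
  hand: 0.25
  grip_force: 20

```text
clock: 17.48
eef_pos: [0.6137, 0.0747, 0.0323]
eef_rot: [0.676, 0.737, -0.0, -0.0]
ft_force: [-0.7, -0.1, 0.5]
grip_width: 0.0373
grasp_force: 20.0
```

Request:
move_arm:
  targets: "0 0 -0.02 0 0 0; 0 0 -0.055 0 0 0; 0 0 -0.095 0 0 0; 0 0 -0.095 0 0 0; 0 0 -0.095 0 0 0; 0 0 -0.095 0 0 0"

```text
clock: 17.98
eef_pos: [0.6134, 0.0747, 0.1264]
eef_rot: [0.676, 0.737, -0.0, -0.0]
ft_force: [0.8, 0.3, -1.4]
grip_width: 0.0372
grasp_force: 20.0
```

Run:
```python
from h import *;from bench import *
o=get_obs();print(o['eef_pos'],o['clock'],o['grip_width'],o['grasp_force']);plan(o,[.53,-.258,.14],90)
```

```text
[0.61341596 0.07473736 0.12640294] 17.9833 0.037201925892686914 19.999991515651345
shift [-0.3243 -0.1117 -0.0135] turn [-4.000e-02 -6.000e-02 -8.507e+01] rows 11.9
```

Request:
move_arm:
  targets: "-0.3243 -0.1117 -0.0135 0 0 -85; -0.3243 -0.1117 -0.0135 0 0 -85; -0.3243 -0.1117 -0.0135 0 0 -85; -0.3243 -0.1117 -0.0135 0 0 -85; -0.3243 -0.1117 -0.0135 0 0 -85; -0.3243 -0.1117 -0.0135 0 0 -85; -0.3243 -0.1117 -0.0135 0 0 -85; -0.3243 -0.1117 -0.0135 0 0 -85; -0.3243 -0.1117 -0.0135 0 0 -85; -0.3243 -0.1117 -0.0135 0 0 -85; -0.3243 -0.1117 -0.0135 0 0 -85; -0.3243 -0.1117 -0.0135 0 0 -85"

```text
clock: 18.98
eef_pos: [0.5296, -0.2582, 0.1387]
eef_rot: [0.023, 1.0, 0.001, -0.001]
ft_force: [-0.7, -0.3, -0.4]
grip_width: 0.0372
grasp_force: 20.0
```

Request:
move_arm:
  targets: "0 0 0 0 0 -2; 0 0 0 0 0 -2.5; 0 0 0 0 0 -2.5; 0 0 0 0 0 -2.5"

```text
clock: 19.32
eef_pos: [0.5302, -0.2577, 0.1399]
eef_rot: [0.004, 1.0, 0.0, -0.001]
ft_force: [-0.4, 0.2, -0.1]
grip_width: 0.0374
grasp_force: 20.0
```

Run:
```python
from h import *;from bench import *
o=get_obs();print(o['eef_pos'],o['clock'],o['grip_width']);plan(o,[.53,-.258,.0323-.002+.001],90)
```

```text
[ 0.53019348 -0.25774976  0.13989001] 19.3167 0.03738309617695299
shift [ 1.000e-04 -4.000e-04  1.086e-01] turn [ 0.06 -0.07 -0.46] rows 2.6
```

Request:
move_arm:
  targets: "0 0 0.03 0 0 0; 0 0 0.065 0 0 0; 0 0 0.09 0 0 0; 0 0 0.1 0 0 0; 0 0 0.106 0 0 0; 0 0 0.1095 0 0 0; 0 0 0.1095 0 0 0; 0 0 0.1095 0 0 0; 0 0 0.1095 0 0 0; 0 0 0.1095 0 0 0; 0 0 0.1095 0 0 0"

```text
clock: 20.23
eef_pos: [0.5307, -0.2582, 0.0319]
eef_rot: [0.003, 1.0, -0.0, 0.0]
ft_force: [-0.6, 0.2, -0.3]
grip_width: 0.0376
grasp_force: 20.0
```

Request:
move_arm:
  targets: "0 0 0 0 0 0; 0 0 0 0 0 0; 0 0 0 0 0 0; 0 0 0 0 0 0; 0 0 0 0 0 0; 0 0 0 0 0 0; 0 0 -0.03 0 0 0; 0 0 -0.07 0 0 0; 0 0 -0.1 0 0 0; 0 0 -0.1 0 0 0; 0 0 -0.1 0 0 0; 0 0 -0.1 0 0 0"
  hand: 1

```text
clock: 21.23
eef_pos: [0.53, -0.2577, 0.1304]
eef_rot: [0.003, 1.0, 0.0, -0.001]
ft_force: [0.5, 0.3, -0.3]
grip_width: 0.0879
grasp_force: 0.0
```

Run:
```python
from h import *;from bench import *
o=get_obs();print(o['eef_pos'],o['clock']);plan(o,[.60,.034,.22],95)
```

```text
[ 0.53004992 -0.25768875  0.13037589] 21.2333
shift [-0.0679  0.2922 -0.0894] turn [ 0.05 -0.06 -5.39] rows 7.5
```

Request:
move_arm:
  targets: "-0.108 0.278 -0.09 0 0 -5.4; -0.108 0.278 -0.09 0 0 -5.4; -0.108 0.278 -0.09 0 0 -5.4; -0.108 0.278 -0.09 0 0 -5.4; -0.108 0.278 -0.09 0 0 -5.4; -0.108 0.278 -0.09 0 0 -5.4; -0.108 0.278 -0.09 0 0 -5.4; -0.108 0.278 -0.09 0 0 -5.4; -0.108 0.278 -0.09 0 0 -5.4; -0.108 0.278 -0.09 0 0 -5.4; -0.108 0.278 -0.09 0 0 -5.4; -0.108 0.278 -0.09 0 0 -5.4"

```text
clock: 22.23
eef_pos: [0.6398, 0.0179, 0.2201]
eef_rot: [-0.043, 0.999, 0.0, -0.001]
ft_force: [-0.3, 0.7, -0.4]
grip_width: 0.0878
grasp_force: 0.0
```

Run:
```python
from h import *;from bench import *
o=get_obs();f=grab_frame('wrist');pickle.dump((o,f),open('w4.pkl','wb'));print(o['eef_pos'],o['clock'],abs(o['qd']).max())
s=grab_frame('side')['color'][100:170,300:440,::-1]
c=f['color'][:280,:,::-1];c=cv2.resize(c,None,fx=1.25,fy=1.25)
c[:140,:280]=cv2.resize(s,(280,140))
cv2.imwrite('pics/f.png',c)
```

```text
[0.63977111 0.01789421 0.22011726] 22.2333 0.0073988703702544956
```

View pics/f.png

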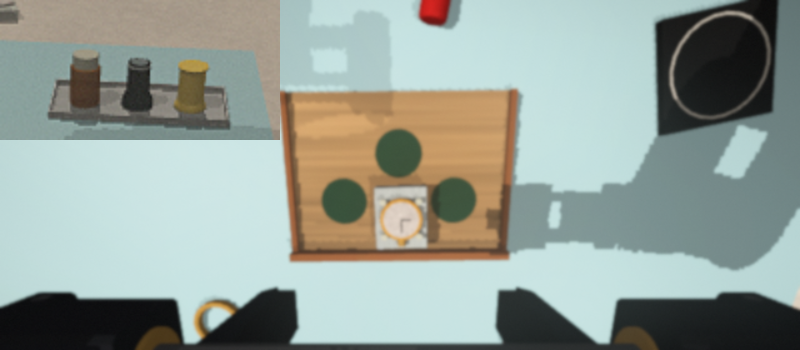

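All three stand upright in the tray (inset). The green seats show at (398,153), (344,200) and (453,200), the holder at (401,217) and the plate at (716,65). Organiser and gripper axes agree. Measuring the seats, the holder and the plate circle.

Run:
```python
from h import *;from bench import *
np.set_printoptions(precision=4,suppress=True)
o,f=pickle.load(open('w4.pkl','rb'));h=cv2.cvtColor(f['color'],cv2.COLOR_RGB2HSV)
m=cv2.inRange(h,(55,60,20),(100,255,120));m[:90]=0;m[225:]=0
for C in cv2.findContours(m,cv2.RETR_EXTERNAL,cv2.CHAIN_APPROX_NONE)[0]:
    if cv2.contourArea(C)>300:
        e=cv2.fitEllipse(C);print('seat',np.round(e[0],1),cast(f,[e[0]],.0055,o)[0,:2])
print('holder',cast(f,np.array([[373,187],[428,186],[428,249],[376,249]])/1.25,.027,o)[:,:2].round(4).tolist())
# plate circle: bright pixels inside plate
g=cv2.cvtColor(f['color'],cv2.COLOR_RGB2GRAY);dark=np.zeros_like(g);cv2.fillConvexPoly(dark,(np.array([[662,25],[770,5],[768,105],[664,128]])/1.25).astype(np.int32),1)
ys,xs=np.where((g>90)&(dark>0));e=cv2.fitEllipse(np.c_[xs,ys].astype(np.float32));print('circle',e,cast(f,[e[0]],.01,o))
plan(o,[.632,.021,.2],95)
```

```text
seat [274.9 160.5] [ 0.622  -0.0379]
seat [363.9 159.9] [0.6115 0.0734]
seat [318.3 122. ] [0.5707 0.0123]
holder [[0.604, -0.0082], [0.5986, 0.0431], [0.6592, 0.0497], [0.6637, -0.001]]
circle ((575.6559448242188, 51.72319030761719), (70.90143585205078, 89.86930847167969), 37.63103485107422) [[0.469  0.2959 0.01  ]]
shift [0.0074 0.0038 0.0201] turn [ 0.02 -0.12 -0.08] rows 0.5
```

Request:
move_arm:
  targets: "0.0074 0.005 0.03 0 0 0; 0.0074 0.005 0.07 0 0 0; 0.0074 0.005 0.11 0 0 0; 0.0074 0.005 0.15 0 0 0; 0.0074 0.005 0.17 0 0 0; 0.0074 0.005 0.18 0 0 0; 0.0074 0.005 0.18 0 0 0; 0.0074 0.005 0.18 0 0 0; 0.0074 0.005 0.18 0 0 0"

```text
clock: 23.08
eef_pos: [0.6336, 0.0232, 0.0433]
eef_rot: [-0.044, 0.999, -0.0, 0.002]
ft_force: [1.2, 0.0, 0.1]
grip_width: 0.0878
grasp_force: 0.0
```

Run:
```python
from h import *;from bench import *
o=get_obs();print(o['eef_pos'],o['clock']);plan(o,[.632,.0225,.0085],95.2)
f=grab_frame('scene')['color'];s=grab_frame('side')['color']
cv2.imwrite('pics/g.png',np.hstack([cv2.resize(f[160:260,240:380,::-1],(420,300)),cv2.resize(s[150:250,240:380,::-1],(420,300))])[:,:800])
```

```text
[0.63355013 0.02322998 0.04334123] 23.0833
shift [ 0.0017 -0.0006  0.0348] turn [-0.05  0.18 -0.2 ] rows 0.8
```

View pics/g.png

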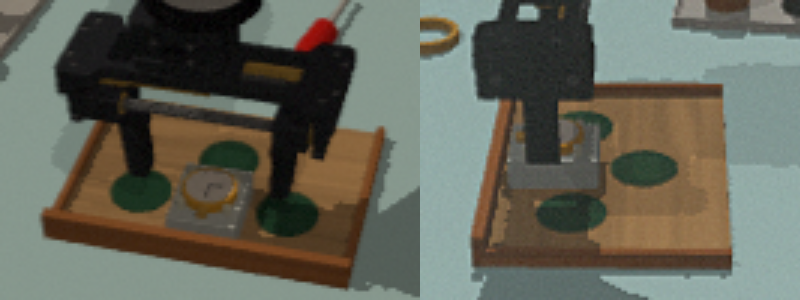

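The fingers straddle the holder symmetrically, and its sides are clear. I'll let the arm settle, then descend.

Request:
move_arm:
  targets: "0 0 0.0 0 0 0; 0 0 0 0 0 0; 0 0 0 0 0 0; 0 0 0 0 0 0"

```text
clock: 23.52
eef_pos: [0.6326, 0.0236, 0.0415]
eef_rot: [-0.044, 0.999, -0.0, 0.0]
ft_force: [0.6, 0.2, 0.3]
grip_width: 0.088
grasp_force: 0.0
```

Request:
move_arm:
  targets: "0.0005 -0.0008 0.015 0 0 0; 0.0005 -0.0008 0.026 0 0 0; 0.0005 -0.0008 0.032 0 0 0; 0.0005 -0.0008 0.033 0 0 0; 0.0005 -0.0008 0.033 0 0 0; 0.0005 -0.0008 0.033 0 0 0; 0.0005 -0.0008 0.033 0 0 0; 0.0005 -0.0008 0.033 0 0 0"

```text
clock: 24.18
eef_pos: [0.6323, 0.0228, 0.0088]
eef_rot: [-0.044, 0.999, -0.0, 0.0]
ft_force: [-0.6, 0.4, -0.6]
grip_width: 0.0882
grasp_force: 0.0
```

Request:
move_arm:
  targets: "0 0 0 0 0 0; 0 0 0 0 0 0; 0 0 0 0 0 0; 0 0 0 0 0 0; 0 0 0 0 0 0; 0 0 0 0 0 0; 0 0 0 0 0 0; 0 0 0 0 0 0; 0 0 0 0 0 0; 0 0 0 0 0 0"
  hand: 0.4
  grip_force: 35

```text
clock: 25.02
eef_pos: [0.6321, 0.0227, 0.0083]
eef_rot: [-0.044, 0.999, -0.0, -0.0]
ft_force: [-1.0, -0.4, -0.2]
grip_width: 0.0499
grasp_force: 34.9
```

Request:
move_arm:
  targets: "0 0 -0.01 0 0 0; 0 0 -0.03 0 0 0; 0 0 -0.06 0 0 0; 0 0 -0.09 0 0 0; 0 0 -0.09 0 0 0; 0 0 -0.09 0 0 0; 0 0 -0.09 0 0 0"

```text
clock: 25.6
eef_pos: [0.6315, 0.0229, 0.0976]
eef_rot: [-0.044, 0.999, 0.0, -0.001]
ft_force: [-0.1, 0.1, -2.0]
grip_width: 0.05
grasp_force: 34.9
```

Run:
```python
from h import *;from bench import *
o=get_obs();print(o['eef_pos'],o['clock'],o['grip_width'],o['grasp_force']);plan(o,[.4715,.2985,.1],105)
```

```text
[0.63147883 0.02291189 0.09757235] 25.6 0.05003796118927546 34.91618100553751
shift [ 0.1353  0.2885 -0.0021] turn [ 0.03 -0.08 -9.99] rows 7.6
```

Request:
move_arm:
  targets: "0.1353 0.2885 -0.002 0 0 -10; 0.1353 0.2885 -0.002 0 0 -10; 0.1353 0.2885 -0.002 0 0 -10; 0.1353 0.2885 -0.002 0 0 -10; 0.1353 0.2885 -0.002 0 0 -10; 0.1353 0.2885 -0.002 0 0 -10; 0.1353 0.2885 -0.002 0 0 -10; 0.1353 0.2885 -0.002 0 0 -10; 0.1353 0.2885 -0.002 0 0 -10; 0.1353 0.2885 -0.002 0 0 -10; 0.1353 0.2885 -0.002 0 0 -10; 0.1353 0.2885 -0.002 0 0 -10"

```text
clock: 26.6
eef_pos: [0.4724, 0.2973, 0.0997]
eef_rot: [-0.13, 0.992, -0.0, -0.001]
ft_force: [0.2, 1.3, -1.8]
grip_width: 0.05
grasp_force: 34.9
```

Run:
```python
from h import *;from bench import *
o=get_obs();w=grab_frame('wrist');f=grab_frame('side');pickle.dump((o,w,f),open('w5.pkl','wb'));print(o['eef_pos'],o['clock'],abs(o['qd']).max());plan(o,[.4715,.2985,.014],105)
cv2.imwrite('pics/i.png',np.hstack([w['color'][:,100:540,::-1],cv2.resize(f['color'][200:350,290:430,::-1],(360,400))]))
```

```text
[0.47242931 0.29734615 0.09968622] 26.6 0.005690223382592782
shift [0.0005 0.0014 0.0857] turn [-0.01 -0.06 -0.06] rows 2.1
```

View pics/i.png

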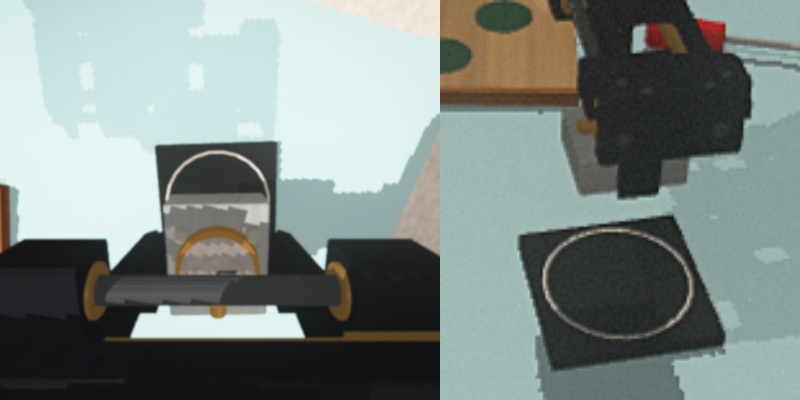

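The holder is held level, with its centreline on the circle's (both at column 218 in the wrist view). In the right crop the circle's centre is at about (617,283). One quick check of the plate middle.

Run:
```python
from h import *
o,w,f=pickle.load(open('w5.pkl','rb'))
print(cast(w,[[256,146],[377,142]],.01,o)[:,:2])
g=cv2.cvtColor(f['color'],cv2.COLOR_RGB2GRAY);m=np.zeros_like(g)
q=np.array([[519,236],[672,217],[724,347],[555,369]],float);q=np.c_[290+(q[:,0]-440)*140/360,200+q[:,1]*150/400]
print('side corners',cast(f,q,.01)[:,:2].round(4).tolist(),cast(f,q,.01).mean(0))
c=q.mean(0);cv2.fillConvexPoly(m,(c+(q-c)*.9).astype(np.int32),1)
ys,xs=np.where((g>80)&(m>0));e=cv2.fitEllipse(np.c_[xs,ys].astype(np.float32));print(e,cast(f,[e[0]],.01))
```

```text
[[0.43774664 0.235883  ]
 [0.40929436 0.32976278]]
side corners [[0.533, 0.2672], [0.4392, 0.2398], [0.4107, 0.3419], [0.5028, 0.3674]] [0.47145396 0.30408809 0.01      ]
((358.634521484375, 305.9171142578125), (40.20072937011719, 57.15309524536133), 95.6486587524414) [[0.47187623 0.29961203 0.01      ]]
```

Request:
move_arm:
  targets: "0.0005 0.0024 0.02 0 0 0; 0.0005 0.0024 0.045 0 0 0; 0.0005 0.0024 0.065 0 0 0; 0.0005 0.0024 0.078 0 0 0; 0.0005 0.0024 0.083 0 0 0; 0.0005 0.0024 0.085 0 0 0; 0.0005 0.0024 0.0862 0 0 0; 0.0005 0.0024 0.0862 0 0 0; 0.0005 0.0024 0.0862 0 0 0; 0.0005 0.0024 0.0862 0 0 0"

```text
clock: 27.53
eef_pos: [0.4713, 0.3006, 0.0148]
eef_rot: [-0.131, 0.991, 0.0, 0.001]
ft_force: [0.1, -0.2, -2.1]
grip_width: 0.05
grasp_force: 34.9
```

Request:
move_arm:
  targets: "0 0 0 0 0 0; 0 0 0.0005 0 0 0; 0 0 0.001 0 0 0; 0 0 0.001 0 0 0; 0 0 0.001 0 0 0"

```text
clock: 27.95
eef_pos: [0.471, 0.3006, 0.0133]
eef_rot: [-0.131, 0.991, 0.0, 0.0]
ft_force: [-0.6, -0.1, 0.3]
grip_width: 0.0497
grasp_force: 34.9
```

Request:
move_arm:
  targets: "0 0 0 0 0 0; 0 0 0 0 0 0; 0 0 0 0 0 0; 0 0 0 0 0 0; 0 0 0 0 0 0; 0 0 0 0 0 0; 0 0 -0.03 0 0 0; 0 0 -0.07 0 0 0; 0 0 -0.11 0 0 0; 0 0 -0.12 0 0 0; 0 0 -0.12 0 0 0; 0 0 -0.12 0 0 0"
  hand: 1

```text
clock: 28.95
eef_pos: [0.4706, 0.3004, 0.1323]
eef_rot: [-0.131, 0.991, -0.0, -0.0]
ft_force: [0.6, -0.8, 0.4]
grip_width: 0.0881
grasp_force: 0.0
```

Run:
```python
from h import *;from bench import *
o=get_obs();w=grab_frame('wrist');f=grab_frame('side');print(o['eef_pos'],o['clock']);plan(o,[.5305,-.2582,.135],90)
cv2.imwrite('pics/j.png',np.hstack([cv2.resize(w['color'][100:300,200:440,::-1],(360,300)),cv2.resize(f['color'][230:350,290:430,::-1],(350,300))]))
```

```text
[0.47064883 0.30041908 0.13234638] 28.95
shift [ 0.0869 -0.5551 -0.0026] turn [-1.000e-02 -3.000e-02  1.502e+01] rows 13.5
```

View pics/j.png

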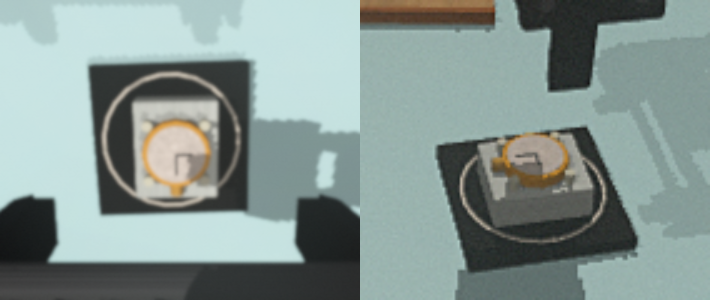

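The holder lies flat within the circle: its base centre is at about (535,194) and the circle centre at (533,193) in the side crop. Next, fetch the jar from the tray.

Request:
move_arm:
  targets: "0.0869 -0.5551 -0.003 0 0 15; 0.0869 -0.5551 -0.003 0 0 15; 0.0869 -0.5551 -0.003 0 0 15; 0.0869 -0.5551 -0.003 0 0 15; 0.0869 -0.5551 -0.003 0 0 15; 0.0869 -0.5551 -0.003 0 0 15; 0.0869 -0.5551 -0.003 0 0 15; 0.0869 -0.5551 -0.003 0 0 15; 0.0869 -0.5551 -0.003 0 0 15; 0.0869 -0.5551 -0.003 0 0 15; 0.0869 -0.5551 -0.003 0 0 15; 0.0869 -0.5551 -0.003 0 0 15"

```text
clock: 30.05
eef_pos: [0.5234, -0.1984, 0.1338]
eef_rot: [0.0, 1.0, 0.001, -0.001]
ft_force: [0.4, 0.2, -0.9]
grip_width: 0.088
grasp_force: 0.0
```

Request:
move_arm:
  targets: "0 -0.04 0 0 0 0; 0 -0.06 0 0 0 0; 0 -0.06 0 0 0 0; 0 -0.06 0 0 0 0; 0 -0.06 0 0 0 0"

```text
clock: 30.47
eef_pos: [0.5239, -0.2553, 0.1346]
eef_rot: [-0.0, 1.0, 0.001, -0.001]
ft_force: [-0.3, -0.2, 0.3]
grip_width: 0.0881
grasp_force: 0.0
```

Run:
```python
from h import *;from bench import *
o=get_obs();print(o['eef_pos'],o['clock']);plan(o,[.5305,-.2582,.0303],90)
```

```text
[ 0.52394006 -0.25528032  0.13455174] 30.4667
shift [-0.0067 -0.0031  0.1042] turn [ 0.1  -0.11  0.05] rows 2.5
```

Request:
move_arm:
  targets: "-0.0067 -0.0031 0 0 0 0; -0.0067 -0.0031 0.035 0 0 0; -0.0067 -0.0031 0.075 0 0 0; -0.0067 -0.0031 0.098 0 0 0; -0.0067 -0.0031 0.1042 0 0 0; -0.0067 -0.0031 0.1042 0 0 0; -0.0067 -0.0031 0.1042 0 0 0; -0.0067 -0.0031 0.1042 0 0 0; -0.0067 -0.0031 0.1042 0 0 0"

```text
clock: 31.22
eef_pos: [0.5318, -0.2601, 0.0333]
eef_rot: [-0.0, 1.0, -0.001, 0.001]
ft_force: [-0.1, 0.3, -0.2]
grip_width: 0.0881
grasp_force: 0.0
```

Request:
move_arm:
  targets: "0 0 0 0 0 0; 0 0 0 0 0 0; 0 0 0 0 0 0; 0 0 0 0 0 0; 0 0 0 0 0 0; 0 0 0 0 0 0; 0 0 0 0 0 0; 0 0 0 0 0 0; 0 0 0 0 0 0; 0 0 0 0 0 0; 0 0 0 0 0 0; 0 0 0 0 0 0"
  hand: 0.25
  grip_force: 20

```text
clock: 32.22
eef_pos: [0.5309, -0.2597, 0.0315]
eef_rot: [-0.0, 1.0, 0.0, -0.0]
ft_force: [0.5, 1.5, 0.5]
grip_width: 0.0376
grasp_force: 20.0
```

Request:
move_arm:
  targets: "0 0 -0.02 0 0 0; 0 0 -0.055 0 0 0; 0 0 -0.095 0 0 0; 0 0 -0.1 0 0 0; 0 0 -0.1 0 0 0; 0 0 -0.1 0 0 0"

```text
clock: 32.72
eef_pos: [0.5306, -0.2595, 0.1307]
eef_rot: [-0.0, 1.0, 0.0, -0.0]
ft_force: [-0.1, -0.1, -0.9]
grip_width: 0.0376
grasp_force: 20.0
```

Run:
```python
from h import *;from bench import *
o=get_obs();print(o['eef_pos'],o['clock'],o['grip_width'],o['grasp_force']);plan(o,[.6135,.075,.13],95)
```

```text
[ 0.53060665 -0.25952353  0.13072637] 32.7167 0.03756704609410173 19.999967627227306
shift [-0.083   0.3345  0.0008] turn [ 0.03 -0.04 -4.99] rows 8.3
```

Run:
```python
from h import *;from bench import *
o=get_obs();plan(o,[.6135,.075,.13],5)
```

```text
shift [-0.083   0.3345  0.0008] turn [-1.000e-02 -6.000e-02  8.501e+01] rows 11.9
```

Request:
move_arm:
  targets: "-0.083 0.3345 0 0 0 85; -0.083 0.3345 0 0 0 85; -0.083 0.3345 0 0 0 85; -0.083 0.3345 0 0 0 85; -0.083 0.3345 0 0 0 85; -0.083 0.3345 0 0 0 85; -0.083 0.3345 0 0 0 85; -0.083 0.3345 0 0 0 85; -0.083 0.3345 0 0 0 85; -0.083 0.3345 0 0 0 85; -0.083 0.3345 0 0 0 85; -0.083 0.3345 0 0 0 85"

```text
clock: 33.72
eef_pos: [0.6129, 0.0756, 0.1289]
eef_rot: [0.659, 0.752, -0.001, -0.002]
ft_force: [-0.6, 0.2, -0.1]
grip_width: 0.0375
grasp_force: 20.0
```

Request:
move_arm:
  targets: "0 0 0 0 0 2; 0 0 0 0 0 3; 0 0 0 0 0 3; 0 0 0 0 0 3; 0 0 0 0 0 3"

```text
clock: 34.13
eef_pos: [0.6137, 0.0747, 0.1309]
eef_rot: [0.677, 0.736, -0.0, -0.0]
ft_force: [0.2, -0.0, -0.7]
grip_width: 0.0375
grasp_force: 20.0
```

Run:
```python
from h import *;from bench import *
o=get_obs();print(o['eef_pos'],o['clock'],abs(o['qd']).max());plan(o,[.6137,.075,.0335],5.2)
```

```text
[0.61367079 0.07473613 0.13092354] 34.1333 0.008140242786071344
shift [0.0002 0.0001 0.0974] turn [-0.06 -0.01 -0.37] rows 2.3
```

Request:
move_arm:
  targets: "0 0 0.02 0 0 0; 0 0 0.045 0 0 0; 0 0 0.07 0 0 0; 0 0 0.085 0 0 0; 0 0 0.092 0 0 0; 0 0 0.095 0 0 0; 0 0 0.097 0 0 0; 0 0 0.0975 0 0 0; 0 0 0.0975 0 0 0; 0 0 0.0975 0 0 0; 0 0 0.0975 0 0 0"

```text
clock: 35.05
eef_pos: [0.6142, 0.0748, 0.0347]
eef_rot: [0.677, 0.736, 0.0, 0.0]
ft_force: [-0.6, -0.1, -0.3]
grip_width: 0.0374
grasp_force: 20.0
```

Request:
move_arm:
  targets: "0 0 0 0 0 0; 0 0 0 0 0 0; 0 0 0 0 0 0; 0 0 0 0 0 0; 0 0 0 0 0 0; 0 0 0 0 0 0; 0 0 -0.03 0 0 0; 0 0 -0.07 0 0 0; 0 0 -0.1 0 0 0; 0 0 -0.1 0 0 0; 0 0 -0.1 0 0 0; 0 0 -0.1 0 0 0"
  hand: 1

```text
clock: 36.05
eef_pos: [0.6134, 0.0748, 0.1331]
eef_rot: [0.677, 0.736, -0.0, -0.001]
ft_force: [-0.1, -0.4, -0.6]
grip_width: 0.088
grasp_force: 0.0
```

Run:
```python
from h import *;from bench import *
o=get_obs();print(o['eef_pos'],o['clock']);plan(o,[.4657,-.2583,.12],90)
```

```text
[0.61337913 0.07482552 0.13308861] 36.05
shift [-0.3197 -0.1749  0.0133] turn [-6.000e-02 -7.000e-02 -8.522e+01] rows 11.9
```

Request:
move_arm:
  targets: "-0.3197 -0.1749 0.01 0 0 -85.2; -0.3197 -0.1749 0.01 0 0 -85.2; -0.3197 -0.1749 0.01 0 0 -85.2; -0.3197 -0.1749 0.01 0 0 -85.2; -0.3197 -0.1749 0.01 0 0 -85.2; -0.3197 -0.1749 0.01 0 0 -85.2; -0.3197 -0.1749 0.01 0 0 -85.2; -0.3197 -0.1749 0.01 0 0 -85.2; -0.3197 -0.1749 0.01 0 0 -85.2; -0.3197 -0.1749 0.01 0 0 -85.2; -0.3197 -0.1749 0.01 0 0 -85.2; -0.3197 -0.1749 0.01 0 0 -85.2"

```text
clock: 37.05
eef_pos: [0.465, -0.2592, 0.1224]
eef_rot: [0.039, 0.999, 0.001, -0.001]
ft_force: [0.3, 0.5, -0.4]
grip_width: 0.0882
grasp_force: 0.0
```

Request:
move_arm:
  targets: "0 0 0 0 0 -2; 0 0 0 0 0 -2.5; 0 0 0 0 0 -2.5; 0 0 0 0 0 -2.5; 0 0 0 0 0 -2.5"

```text
clock: 37.47
eef_pos: [0.4662, -0.2582, 0.1236]
eef_rot: [0.02, 1.0, 0.0, -0.0]
ft_force: [-0.2, -0.4, 0.1]
grip_width: 0.0882
grasp_force: 0.0
```

Run:
```python
from h import *;from bench import *
o=get_obs();print(o['eef_pos'],o['clock']);plan(o,[.4655,-.2583,.0325],90)
```

```text
[ 0.46615229 -0.25816215  0.12363244] 37.4667
shift [ 0.0006 -0.0002  0.0911] turn [ 0.03 -0.03 -2.26] rows 2.2
```

Request:
move_arm:
  targets: "0 0 0.01 0 0 -2.3; 0 0 0.04 0 0 -2.3; 0 0 0.07 0 0 -2.3; 0 0 0.085 0 0 -2.3; 0 0 0.091 0 0 -2.3; 0 0 0.091 0 0 -2.3; 0 0 0.091 0 0 -2.3; 0 0 0.091 0 0 -2.3; 0 0 0.091 0 0 -2.3"

```text
clock: 38.22
eef_pos: [0.4667, -0.2588, 0.0342]
eef_rot: [-0.001, 1.0, -0.001, 0.001]
ft_force: [0.7, 0.2, -0.5]
grip_width: 0.0881
grasp_force: 0.0
```

Request:
move_arm:
  targets: "0 0 0 0 0 0; 0 0 0 0 0 0; 0 0 0 0 0 0; 0 0 0 0 0 0; 0 0 0 0 0 0; 0 0 0 0 0 0; 0 0 0 0 0 0; 0 0 0 0 0 0; 0 0 0 0 0 0; 0 0 0 0 0 0; 0 0 0 0 0 0; 0 0 0 0 0 0"
  hand: 0.15
  grip_force: 15

```text
clock: 39.22
eef_pos: [0.4663, -0.2583, 0.0331]
eef_rot: [-0.001, 1.0, 0.0, 0.0]
ft_force: [0.3, -0.2, 0.2]
grip_width: 0.0268
grasp_force: 15.0
```

Request:
move_arm:
  targets: "0 0 -0.02 0 0 0; 0 0 -0.055 0 0 0; 0 0 -0.095 0 0 0; 0 0 -0.1 0 0 0; 0 0 -0.1 0 0 0; 0 0 -0.1 0 0 0"

```text
clock: 39.72
eef_pos: [0.4659, -0.2581, 0.1323]
eef_rot: [-0.001, 1.0, 0.0, -0.0]
ft_force: [0.2, -0.2, -1.1]
grip_width: 0.027
grasp_force: 15.0
```

Run:
```python
from h import *;from bench import *
o=get_obs();print(o['eef_pos'],o['clock'],o['grip_width'],o['grasp_force']);plan(o,[.6233,-.0352,.133],5.2)
```

```text
[ 0.46594297 -0.25809668  0.13233989] 39.7167 0.027030940533308418 14.99999918974936
shift [-0.1577  0.2226 -0.0006] turn [-0.000e+00 -5.000e-02  8.489e+01] rows 11.9
```

Request:
move_arm:
  targets: "-0.1577 0.2226 0 0 0 85; -0.1577 0.2226 0 0 0 85; -0.1577 0.2226 0 0 0 85; -0.1577 0.2226 0 0 0 85; -0.1577 0.2226 0 0 0 85; -0.1577 0.2226 0 0 0 85; -0.1577 0.2226 0 0 0 85; -0.1577 0.2226 0 0 0 85; -0.1577 0.2226 0 0 0 85; -0.1577 0.2226 0 0 0 85; -0.1577 0.2226 0 0 0 85; -0.1577 0.2226 0 0 0 85"

```text
clock: 40.72
eef_pos: [0.6228, -0.0352, 0.1304]
eef_rot: [0.658, 0.753, -0.001, -0.002]
ft_force: [0.1, -0.4, -0.0]
grip_width: 0.0273
grasp_force: 15.0
```

Request:
move_arm:
  targets: "0 0 0 0 0 2; 0 0 0 0 0 4; 0 0 0 0 0 4; 0 0 0 0 0 4; 0 0 0 0 0 4"

```text
clock: 41.13
eef_pos: [0.6232, -0.0354, 0.1319]
eef_rot: [0.681, 0.732, -0.0, -0.001]
ft_force: [0.3, -0.0, -0.8]
grip_width: 0.0272
grasp_force: 15.0
```

Run:
```python
from h import *;from bench import *
o=get_obs();print(o['eef_pos'],o['clock'],abs(o['qd']).max());plan(o,[.6233,-.0352,.0352],5.2)
```

```text
[ 0.6232353  -0.03543997  0.13190756] 41.1333 0.009800482569506608
shift [0.0002 0.0002 0.0967] turn [-0.1  -0.03 -1.11] rows 2.3
```

Request:
move_arm:
  targets: "0 0 0.02 0 0 -1; 0 0 0.045 0 0 -1; 0 0 0.07 0 0 -1; 0 0 0.085 0 0 -1; 0 0 0.092 0 0 -1; 0 0 0.095 0 0 -1; 0 0 0.0967 0 0 -1; 0 0 0.0967 0 0 -1; 0 0 0.0967 0 0 -1; 0 0 0.0967 0 0 -1; 0 0 0.0967 0 0 -1"

```text
clock: 42.05
eef_pos: [0.6239, -0.0356, 0.037]
eef_rot: [0.675, 0.738, 0.0, 0.001]
ft_force: [0.1, -0.3, -1.8]
grip_width: 0.0267
grasp_force: 15.0
```

Request:
move_arm:
  targets: "0 0 0 0 0 0; 0 0 0 0 0 0; 0 0 0 0 0 0; 0 0 0 0 0 0; 0 0 0 0 0 0; 0 0 0 0 0 0; 0 0 -0.03 0 0 0; 0 0 -0.07 0 0 0; 0 0 -0.1 0 0 0; 0 0 -0.1 0 0 0; 0 0 -0.1 0 0 0; 0 0 -0.1 0 0 0"
  hand: 1

```text
clock: 43.05
eef_pos: [0.6231, -0.0354, 0.1353]
eef_rot: [0.675, 0.737, -0.0, -0.001]
ft_force: [0.1, 0.9, -0.7]
grip_width: 0.0883
grasp_force: 0.0
```

Run:
```python
from h import *;from bench import *
o=get_obs();print(o['eef_pos'],o['clock']);plan(o,[.3997,-.259,.12],90)
```

```text
[ 0.62309897 -0.03541132  0.13534739] 43.05
shift [-0.2031 -0.2421  0.0156] turn [-5.000e-02 -9.000e-02 -8.497e+01] rows 11.9
```

Request:
move_arm:
  targets: "-0.2031 -0.2421 0.01 0 0 -85; -0.2031 -0.2421 0.01 0 0 -85; -0.2031 -0.2421 0.01 0 0 -85; -0.2031 -0.2421 0.01 0 0 -85; -0.2031 -0.2421 0.01 0 0 -85; -0.2031 -0.2421 0.01 0 0 -85; -0.2031 -0.2421 0.01 0 0 -85; -0.2031 -0.2421 0.01 0 0 -85; -0.2031 -0.2421 0.01 0 0 -85; -0.2031 -0.2421 0.01 0 0 -85; -0.2031 -0.2421 0.01 0 0 -85; -0.2031 -0.2421 0.01 0 0 -85"

```text
clock: 44.05
eef_pos: [0.3994, -0.2588, 0.1249]
eef_rot: [0.032, 0.999, 0.001, -0.001]
ft_force: [0.6, -0.3, -0.4]
grip_width: 0.0878
grasp_force: 0.0
```

Request:
move_arm:
  targets: "0 0 0 0 0 -2; 0 0 0 0 0 -4; 0 0 0 0 0 -4; 0 0 0 0 0 -4; 0 0 0 0 0 -4"

```text
clock: 44.47
eef_pos: [0.4, -0.2588, 0.1257]
eef_rot: [0.0, 1.0, 0.001, -0.0]
ft_force: [0.6, 0.6, -0.6]
grip_width: 0.0884
grasp_force: 0.0
```

Run:
```python
from h import *;from bench import *
o=get_obs();print(o['eef_pos'],o['clock']);plan(o,[.3997,-.259,.0150],90)
```

```text
[ 0.40000499 -0.2588254   0.12569214] 44.4667
shift [ 0.0002 -0.0003  0.1107] turn [ 0.06 -0.06 -0.03] rows 2.7
```

Request:
move_arm:
  targets: "0 0 0.03 0 0 0; 0 0 0.065 0 0 0; 0 0 0.09 0 0 0; 0 0 0.105 0 0 0; 0 0 0.1105 0 0 0; 0 0 0.1105 0 0 0; 0 0 0.1105 0 0 0; 0 0 0.1105 0 0 0; 0 0 0.1105 0 0 0"

```text
clock: 45.22
eef_pos: [0.4007, -0.2595, 0.0169]
eef_rot: [-0.0, 1.0, -0.001, 0.001]
ft_force: [0.9, 0.1, 0.0]
grip_width: 0.0879
grasp_force: 0.0
```

Request:
move_arm:
  targets: "0 0 0 0 0 0; 0 0 0 0 0 0; 0 0 0 0 0 0; 0 0 0 0 0 0; 0 0 0 0 0 0; 0 0 0 0 0 0; 0 0 0 0 0 0; 0 0 0 0 0 0; 0 0 0 0 0 0; 0 0 0 0 0 0; 0 0 0 0 0 0; 0 0 0 0 0 0"
  hand: 0.2

```text
clock: 46.22
eef_pos: [0.4003, -0.2591, 0.0159]
eef_rot: [-0.0, 1.0, -0.0, 0.0]
ft_force: [-0.4, -0.7, 0.3]
grip_width: 0.0358
grasp_force: 14.4
```

Request:
move_arm:
  targets: "0 0 -0.02 0 0 0; 0 0 -0.055 0 0 0; 0 0 -0.095 0 0 0; 0 0 -0.115 0 0 0; 0 0 -0.115 0 0 0; 0 0 -0.115 0 0 0; 0 0 -0.115 0 0 0"

```text
clock: 46.8
eef_pos: [0.3997, -0.2585, 0.1296]
eef_rot: [-0.0, 1.0, 0.001, -0.001]
ft_force: [0.6, 1.2, -1.1]
grip_width: 0.0357
grasp_force: 14.5
```

Run:
```python
from h import *;from bench import *
o=get_obs();print(o['eef_pos'],o['clock'],o['grip_width'],o['grasp_force']);plan(o,[.5712,.0150,.13],95)
```

```text
[ 0.39973794 -0.25853768  0.12957149] 46.8 0.03574257782340076 14.505652046291289
shift [-1.716e-01  2.735e-01 -2.000e-04] turn [ 0.1  -0.08 -4.97] rows 7.7
```

Request:
move_arm:
  targets: "-0.1716 0.2735 0 0 0 -5; -0.1716 0.2735 0 0 0 -5; -0.1716 0.2735 0 0 0 -5; -0.1716 0.2735 0 0 0 -5; -0.1716 0.2735 0 0 0 -5; -0.1716 0.2735 0 0 0 -5; -0.1716 0.2735 0 0 0 -5; -0.1716 0.2735 0 0 0 -5; -0.1716 0.2735 0 0 0 -5; -0.1716 0.2735 0 0 0 -5; -0.1716 0.2735 0 0 0 -5; -0.1716 0.2735 0 0 0 -5"

```text
clock: 47.8
eef_pos: [0.571, 0.0135, 0.13]
eef_rot: [-0.043, 0.999, 0.0, -0.001]
ft_force: [-0.3, 0.5, 0.1]
grip_width: 0.0359
grasp_force: 14.7
```

Run:
```python
from h import *;from bench import *
o=get_obs();print(o['eef_pos'],o['clock'],abs(o['qd']).max());plan(o,[.5712,.0150,.0182],95)
```

```text
[0.57102294 0.01352413 0.13001401] 47.8 0.01001548940554077
shift [-0.0005  0.0014  0.1118] turn [ 0.02 -0.1  -0.05] rows 2.7
```

Request:
move_arm:
  targets: "-0.0005 0.0012 0.03 0 0 0; -0.0005 0.0012 0.06 0 0 0; -0.0005 0.0012 0.085 0 0 0; -0.0005 0.0012 0.1 0 0 0; -0.0005 0.0012 0.107 0 0 0; -0.0005 0.0012 0.11 0 0 0; -0.0005 0.0012 0.112 0 0 0; -0.0005 0.0012 0.112 0 0 0; -0.0005 0.0012 0.112 0 0 0; -0.0005 0.0012 0.112 0 0 0; -0.0005 0.0012 0.112 0 0 0; -0.0005 0.0012 0.112 0 0 0"

```text
clock: 48.8
eef_pos: [0.5723, 0.0157, 0.0193]
eef_rot: [-0.044, 0.999, -0.0, 0.0]
ft_force: [0.2, -0.5, -0.6]
grip_width: 0.0357
grasp_force: 14.7
```

Request:
move_arm:
  targets: "0 0 0 0 0 0; 0 0 0 0 0 0; 0 0 0 0 0 0; 0 0 0 0 0 0; 0 0 0 0 0 0; 0 0 0 0 0 0; 0 0 -0.03 0 0 0; 0 0 -0.07 0 0 0; 0 0 -0.11 0 0 0; 0 0 -0.15 0 0 0; 0 0 -0.19 0 0 0; 0 0 -0.2 0 0 0"
  hand: 1

```text
clock: 49.8
eef_pos: [0.5738, 0.0155, 0.2255]
eef_rot: [-0.044, 0.999, -0.001, 0.005]
ft_force: [-0.4, 0.1, 1.0]
grip_width: 0.0884
grasp_force: 0.0
```

Request:
move_arm:
  targets: "-0.02 0 -0.02 0 0 0; -0.04 0 -0.04 0 0 0; -0.04 0 -0.04 0 0 0; -0.04 0 -0.04 0 0 0; -0.04 0 -0.04 0 0 0"

```text
clock: 50.22
eef_pos: [0.6111, 0.0193, 0.2571]
eef_rot: [-0.044, 0.999, 0.0, -0.001]
ft_force: [-0.0, -0.1, 0.3]
grip_width: 0.088
grasp_force: 0.0
```

Run:
```python
from h import *;from bench import *
o=get_obs();print(o['eef_pos'],o['clock']);w=grab_frame('wrist')['color'];s=grab_frame('side')['color']
cv2.imwrite('pics/k.png',np.vstack([cv2.resize(w[:260,100:620,::-1],(640,320)),cv2.resize(s[120:350,220:440,::-1][:, :],(268,280)).repeat(1,0) if 0 else cv2.resize(s[130:345,200:450,::-1],(640,275))]))
```

```text
[0.61105141 0.01932294 0.25708542] 50.2167
```

View pics/k.png

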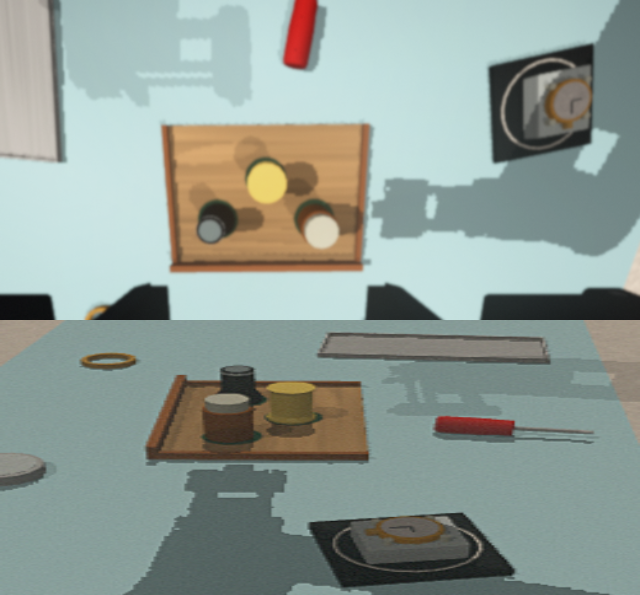

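All three stand upright on their own seats: loupe at (215,220), cushion at (267,182) and jar at (320,228) in the upper view. The holder lies flat inside the circle. The screwdriver, tin and ring look undisturbed, and the gripper is clear. Handing in.

```bash
python3 -c "
from bench import *
print(hand_in())"
```

```text
the job is handed in; nothing more can be done
None
```

I handed the job in at about 50 s of the 144 s allowed: the watch lies flat on the middle of the plate, and the cushion, loupe and jar are back upright on their own seats. The final pictures show the screwdriver, tin and ring undisturbed; the hand-in gave no verdict.

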